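Set the screw cap square and lay the roller in its nest

TASK

Get the roller ready for measuring. Screw the slotted square cap on its post clockwise until you feel its washer bite, carry on just to the first position after that where its slots line up with the fixed saddle's slot, and leave it there. Then gently lay the roller from the rack into the slots of cap and saddle, the wheel midway between them, and let go, without disturbing the other things.

Things in the scene. Friction and masses are not known exactly. Their poses are not given: they have to be found in the camera images.
- cap_mid (a point): centre of the square steel screw cap, 36 x 36 mm, 40 mm tall, underside 30 mm above the table; this point is half-way up. Two crossing slots 14 mm wide, 12 mm deep, parallel to its flat sides, cut its top, so it looks alike at every quarter turn; x and y run square to its flats, z up. Below it are a washer 40 mm and a round post 48 mm across, the post's top 26 mm above the table
- cap_top (a point): middle of the cap's top, on its screw axis. Clockwise from above tightens; it hardly sinks and stays where left. It turns at about 0.05 N m until its washer bites, unseen, 15 to 105 degrees after the start; from there at about 0.5 N m, felt only while turning on: backing 1 degree slackens it. The next square position is 25 to 70 degrees past the bite; one before the bite is wrong
- nest (a point): point above the fixed aluminium plate (200 x 110 x 12 mm), half-way between the cap's axis (50 mm to -x) and the middle of the fixed saddle (50 mm to +x), 63 mm above the table: where the roller's centre lies when its axle rests in both slots. x runs along the slots from cap to saddle, z up
- saddle_slot (a point): middle of the slot floor of the fixed dark steel saddle, 58 mm above the table. The saddle is 30 mm along x, 40 mm across, 70 mm high; its slot runs along x, 14 mm wide, walls 12 mm high
- roller_mid (a point): centre of the loose roller: a cream plastic wheel 40 mm across and 24 mm wide in the middle of a steel axle 10 mm across and 140 mm long, about 0.14 kg; x along the axle. It starts in its rack with the axle level, centre 50 mm above the table; x points along the rack's x
- rack: fixed black plastic rack that holds the roller at the start: base 150 x 70 x 10 mm, two slotted uprights 100 mm apart (each 12 mm long, 40 mm wide, 55 mm high, slot 14 mm wide, 10 mm deep); origin under its centre, x along the axle
- caster_a: loose bystander: twin-wheel caster on a steel bracket, 70 x 60 mm, 69 mm tall; origin under its centre
- caster_b: loose bystander: a second such caster
- pin_block: loose bystander: steel block 90 x 50 x 12 mm with three upright pins, 87 mm tall in all; origin under its centre
- cleaner: loose bystander: white bottle, 56 mm across, 130 mm tall; origin under its centre
- driver: loose bystander: screwdriver lying on the table
- gauge_blocks: loose bystander: wooden holder 100 x 70 mm with five steel gauge blocks, 32 mm tall; origin under its centre
There are look-alikes about, which are no part of the job. What is shaped like the rack but green is not meant. Leave any purple look-alike of the part that bears roller_mid alone.

How it is judged:
On the way, in this order (a step that is already met when the one before it is completed fails the run):
1. the cap has been screwed past the bite to the first square position and let go ((angle between the x axis of cap_mid and the x axis of nest, either way round below 0.09 rad or angle between the x axis of cap_mid and the y axis of nest, either way round below 0.09 rad) and distance of washer_c0 from where it was at the start of the episode between 0.0037 and 0.0199 m and contact force between the fingers and cap below 0.5 N), for 0.2 s.
2. the roller has been lifted clear of the rack (contact force between roller and rack below 0.1 N and height (world z) of roller_mid above 0.09 m), for 0.1 s.
At the end, for the whole second after the job is handed in: The cap stands at the first square position after the bite, slots within 5 degrees of the saddle's; the roller lies at rest on the floors of both slots (height within 2.5 mm, across within 4 mm, axle within 0.05 rad), its wheel within 10 mm of midway ((angle between the x axis of cap_mid and the x axis of nest, either way round below 0.09 rad or angle between the x axis of cap_mid and the y axis of nest, either way round below 0.09 rad) and distance of washer_c0 from where it was at the start of the episode between 0.0037 and 0.0199 m and x of roller_mid in the frame of nest between -0.01 and 0.01 m and y of roller_mid in the frame of nest between -0.004 and 0.004 m and z of roller_mid in the frame of nest between -0.0025 and 0.0025 m and angle between the x axis of roller_mid and the x axis of nest, either way round below 0.05 rad and linear speed of roller below 0.02 m/s); the robot touches nothing.
It fails at once if the cap is overtightened: turned more than about 80 degrees past the bite (distance of washer_c0 from where it was at the start of the episode above 0.0199 m).
It fails at once if the roller is pressed with more than 20 N against the cap or the fixture plate and saddle (contact force between roller and cap above 20 N or contact force between roller and plate above 20 N).
It fails at once if a bystander is moved by more than 15 mm (distance of any of caster_a, caster_b, pin_block, cleaner, driver, gauge_blocks from where it was at the start of the episode above 0.015 m).
It also fails if it takes over 72 s, if anything falls off the work surface, if the arm or the gripper's body presses on something with over 40 N, if the wrist force passes 120 N, or if a joint passes its speed limit or range.

ROBOT

A 6-joint arm with a two-finger parallel gripper is mounted at the origin on the work surface. World frame = base frame: x ahead of the robot, y to its left, z up, the work surface at z = 0. Lengths are in m, angles in rad, forces in N, time in s.
With the tool pointing down it reaches from about 0.35 to 0.775 m from the base axis. Payload 7.3 kg.
Tool frame: the origin (TCP) lies at the very end of the fingers, on their centre line; the grasp point (between the pads) lies grip_point_offset behind it (grip_point_offset is the distance from the TCP to the grasp point, in m); z points along the fingers, y is the direction in which the jaws open and shut (so a half turn about z gives the same grasp; the last joint's range is limited). The gripper opens to 92 mm and grips with 3 to 60 N. Pads are 19 mm wide; open, the fingers measure 130 mm over their backs; the gripper's body (75 mm by 190 mm) begins 47 mm behind the grasp point.
Start: joints at [-1.297, 0.342, 1.524, -0, 1.275, -0.146], TCP at [0.214, -0.479, 0.227] pointing down, gripper open.
Joint ranges: [-2.53, 2.53], [-0.77, 2.02], [0.04, 2.7], [-1, 4.14], [0.28, 2.66], [-3.11, 3.11]. Speed limits (rad/s): [2.57, 2.57, 3.14, 3.14, 3.14, 3.14].

INTERFACE

Orientations are given as [roll, pitch, yaw] about the fixed x, y, z axes, in that order (R = Rz(yaw) Ry(pitch) Rx(roll)).
In Python, from cell import * gives the robot as it stands.
- The arm moves only by the shell command python3 -m inch 'ROWS' [OPENING] [FORCE]. ROWS is JSON, a list that holds one entry, the list of rows, each a list of 4 numbers: the shift along the tool's x, y, z in mm, then the turn about the tool's z in rad. In form: [[[x, y, z, roll], ...]]. A call has 1 to 10 rows; each row shifts and turns the commanded pose from where the row before left it, along the tool's axes as they then stand; what a row does not reach is not made up. A row lasts 1/8 s, in which the tool goes at most 62.5 mm and 10.7 degrees, less where a joint would pass 70% of its speed; a pose out of reach is approached as far as the arm can. A call with a gripper value outside its range is refused whole. OPENING is the closure, from -1 (fully open) to 1 (shut), set as the call begins (- or left out, the last holds). The fingers move at their own pace and stop on an object; FORCE is the grip in N (left out, the last holds). Time passes only in rows, so rows that do not move let the fingers close. It gives the time, the measured TCP pose, the force and the opening at its end, in the units of the state.
- observe(): the state, without advancing time (a new reading comes with each control period).
- read_camera(name): name is "side" or "top"; returns a dict with "img" (480x640x3 uint8, blue, green, red), "fx", "fy", "cx", "cy" (pixels), "eye" and "rotation" of the camera in the world. Camera axes: x right, y down, z forward; pixel columns grow to the right and rows downward; lengths in m; the calibration is good to about 2 mm. A picture is of the moment at which its call begins. There is no depth.
- hand_in(): hands the job in, once; it reports no verdict.
Trained networks look in the newest picture that a camera, given by its name, has taken for a name from the list of things; names that differ only in an ending like _2 or _b are one class to them, and where a whole thing is asked for, a point or a joint stands for the part that bears it (a point fixed in the world has none). Each returns a list of dicts, best first, with "conf" (0 to 1); they miss things now and then, are a little off and sometimes report something else, mostly with a low value. They report only what shows in the picture. A call takes as long as a camera call. They do not tell look-alikes from the thing itself.
- boxes_of(camera, label): "at" ([row, column] in pixels, amid what is visible of it).
- place_of(camera, label): "at" ([row, column] in pixels: a listed point, or the origin of a listed thing).
The state is a dict: "time": time; "qpos": joint angles; "qvel": joint speeds; "joint_efforts": joint torques, N m; "tool_pos": TCP position; "tool_rot": TCP orientation; "contact_force": force on the tool from outside, world axes, zero at the start; "torque": the same for the moment, N m; "opening": finger opening in m.
Only numpy, scipy, OpenCV 4.12 (cv2) and the standard library are available. Lean on these libraries where they do the work, as an engineer would, in place of code of your own. Each camera call takes 0.05 s, during which the arm holds its last target. There are 200 camera calls.

## Working session

There is one attempt and no reset: what is moved stays moved. The work goes in short steps, Python scripts to look and compute and a shell command to move; the robot and the scene stay as the last step left them, time stands still between calls to the robot, and variables do not carry over. Pictures are saved under pics/ and viewed, about 8 in all and at most 12, crops included, and the job is handed in when it is done.

```bash
ls; mkdir -p pics; cat > h.py <<'E'
from cell import *
import numpy as np, cv2
def ray(c,at):
    d=np.array([(at[1]-c['cx'])/c['fx'],(at[0]-c['cy'])/c['fy'],1.0]); return np.array(c['eye']),np.array(c['rotation'])@d
def onz(c,at,z):
    e,d=ray(c,at); return e+d*(z-e[2])/d[2]
def proj(c,p):
    q=np.array(c['rotation']).T@(np.array(p)-np.array(c['eye'])); return [c['cy']+c['fy']*q[1]/q[2],c['cx']+c['fx']*q[0]/q[2]]
E
python3 - <<'E'
from h import *
Z=dict(cap_top=.07,cap_mid=.05,nest=.063,saddle_slot=.058,roller_mid=.05,rack=0,caster_a=0,pin_block=0,cleaner=0,driver=0.01,gauge_blocks=0)
for n in('top','side'):
    c=read_camera(n); cv2.imwrite(f'pics/{n}0.png',c['img']); print(n,c['eye'],c['fx'],np.round(c['rotation'],2).tolist())
    for k,z in Z.items():
        print(k,[(np.round(r['at']).tolist(),round(r['conf'],2),np.round(onz(c,r['at'],z)[:2],3).tolist()) for r in place_of(n,k)[:4]])
print(observe())
E
```

```text
pics
top [ 0.42405384 -0.05435979  1.24948185] 585.0585138913269 [-3.05, -0.02, -1.58]Traceback (most recent call last):
  File "<stdin>", line 6, in <module>
  File "h.py", line 6, in onz
    e,d=ray(c,at); return e+d*(z-e[2])/d[2]
                                       ~^^^
IndexError: invalid index to scalar variable.
```

View pics/top0.png

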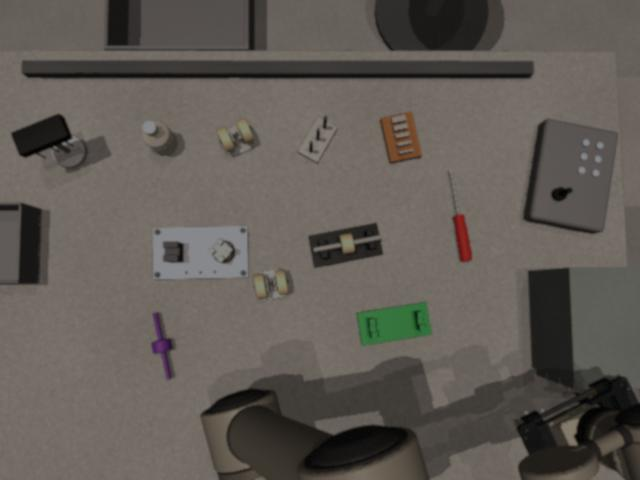

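The top view shows the plate at about (row 252, col 200), with the saddle at col 172 and the cap at col 222. The rack and roller are at (243, 347). The purple roller and green rack are decoys. The camera rotation is given as rpy, so I'll fix the helper.

```bash
sed -i "s/np.array(c\['rotation'\])/R.from_euler('xyz',c['rotation']).as_matrix()/; 2a from scipy.spatial.transform import Rotation as R" h.py
python3 - <<'E'
from h import *
Z=dict(cap_top=.07,cap_mid=.05,nest=.063,saddle_slot=.058,roller_mid=.05,rack=0,caster_a=0,pin_block=0,cleaner=0,driver=0.01,gauge_blocks=0)
for n in('top','side'):
    c=read_camera(n); cv2.imwrite(f'pics/{n}0.png',c['img']); print(n,c['eye'],c['fx'],np.round(c['rotation'],2).tolist())
    for k,z in Z.items():
        print(k,[(np.round(r['at'],1).tolist(),round(r['conf'],2),np.round(onz(c,r['at'],z)[:2],3).tolist()) for r in place_of(n,k)[:4]])
    if n=='top': cv2.imwrite('pics/crop0.png',cv2.resize(c['img'][200:310,140:400],None,fx=3,fy=3,interpolation=cv2.INTER_CUBIC))
print(observe())
E
```

```text
top [ 0.42405384 -0.05435979  1.24948185] 585.0585138913269 [-3.05, -0.02, -1.58]
cap_top [([251.6, 220.0], 0.73, [0.499, 0.119]), ([252.6, 196.9], 0.4, [0.498, 0.166])]
cap_mid [([248.4, 219.4], 0.8, [0.507, 0.124])]
nest [([251.6, 197.2], 0.8, [0.5, 0.166])]
saddle_slot [([250.9, 169.3], 0.63, [0.502, 0.224]), ([284.4, 272.8], 0.18, [0.433, 0.014])]
roller_mid [([240.8, 345.0], 0.89, [0.521, -0.134]), ([343.7, 160.1], 0.62, [0.316, 0.241])]
rack [([246.4, 348.3], 0.95, [0.513, -0.144]), ([321.8, 391.7], 0.58, [0.352, -0.235])]
caster_a [([141.3, 237.2], 0.87, [0.743, 0.094]), ([284.3, 272.1], 0.85, [0.434, 0.019])]
pin_block [([138.7, 315.9], 0.83, [0.749, -0.076]), ([251.3, 219.0], 0.7, [0.504, 0.132]), ([138.9, 401.1], 0.15, [0.748, -0.262])]
cleaner [([145.4, 163.3], 0.92, [0.735, 0.253]), ([140.9, 239.8], 0.46, [0.744, 0.089]), ([136.7, 401.6], 0.29, [0.753, -0.264])]
driver [([213.8, 458.3], 0.97, [0.581, -0.381]), ([242.9, 348.4], 0.55, [0.52, -0.144])]
gauge_blocks [([137.3, 402.9], 0.74, [0.751, -0.266]), ([143.3, 165.7], 0.74, [0.739, 0.248]), ([215.4, 457.1], 0.19, [0.579
[... 874 characters left out ...]
([294.6, 331.8], 0.57, [0.434, 0.019])]
{'time': 1.3, 'qpos': array([-1.29701077e+00,  3.41974967e-01,  1.52408698e+00,  4.47515579e-05,
        1.27539358e+00, -1.46000865e-01]), 'qvel': array([ 0.00105717, -0.00141957,  0.0021963 , -0.00049708,  0.00080094,
        0.00155845]), 'joint_efforts': array([ 1.31424356e-03, -4.31124794e+01, -2.44478363e+01,  7.17041711e-02,
        4.82007070e-02, -4.79268508e-06]), 'tool_pos': array([ 0.21401224, -0.47943107,  0.22675806]), 'tool_rot': array([ 3.14145076e+00, -2.24098841e-05,  4.19773402e-01]), 'contact_force': array([0.23807664, 0.06805168, 0.54477329]), 'torque': array([-0.00599429, -0.00789931,  0.0066373 ]), 'opening': 0.09180778853653766}
```

View pics/side0.png

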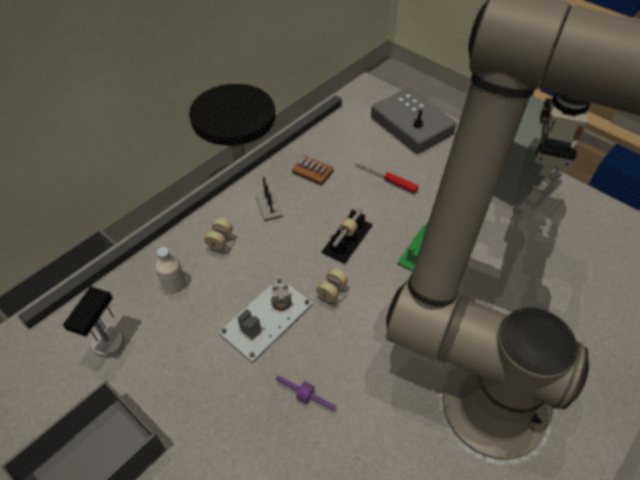

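View pics/crop0.png

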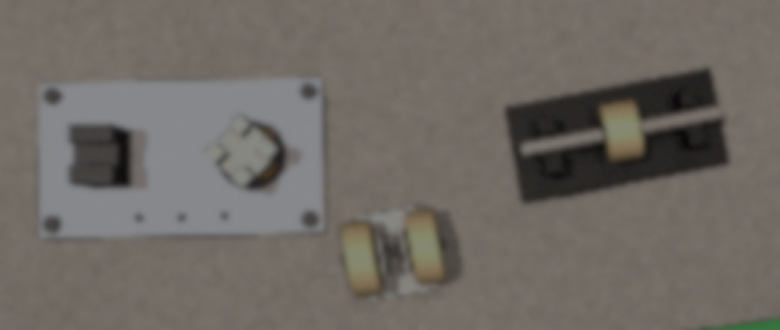

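The side view agrees: plate at (320, 265), cap at (292, 281), roller at (235, 347). In the crop the cap is turned roughly 45° from the saddle slot. Next I'll fit the plate, rack and cap outlines for the angles.

```bash

python3 - <<'E'
from h import *
print('gpo',grip_point_offset)
c=read_camera('top'); im=c['img']; g=cv2.cvtColor(im,cv2.COLOR_BGR2GRAY); hsv=cv2.cvtColor(im,cv2.COLOR_BGR2HSV)
def rect(mask,z,name):
    cs,_=cv2.findContours(mask.astype(np.uint8),cv2.RETR_EXTERNAL,cv2.CHAIN_APPROX_NONE)
    k=max(cs,key=cv2.contourArea)[:,0,:]
    w=np.array([onz(c,(p[1],p[0]),z)[:2] for p in k])*1000
    (x,y),(a,b),t=cv2.minAreaRect(w.astype(np.float32)); print(name,'centre mm',round(x,1),round(y,1),'size',round(a,1),round(b,1),'ang',round(t,1))
b,gr,r=[im[...,i].astype(int) for i in range(3)]
M=np.zeros(g.shape,bool); M[215:290,145:255]=1
rect(M&(b-r>-3)&(g>105),.012,'plate')
M[:]=0; M[215:275,300:390]=1
rect(M&((g<62)),.010,'rack')
M[:]=0; M[236:268,206:242]=1
print('px plate',im[230,190],'rack',im[255,322],'cap',im[252,221], 'table',im[270,300])
crop=im[232:272,202:242]; cv2.imwrite('pics/cap0.png',cv2.convertScaleAbs(cv2.resize(crop,None,fx=14,fy=14,interpolation=cv2.INTER_CUBIC),alpha=1.5))
for n,p in dict(h1=(52,96),h2=(308,91),h3=(310,219),h4=(53,223)).items(): print(n,np.round(onz(c,(200+p[1]/3-.33,140+p[0]/3-.33),.012)[:2],4))
for p in [(525,148),(720,114)]: print('axle',np.round(onz(c,(200+p[1]/3-.33,140+p[0]/3-.33),.05)[:2],4))
E
```

```text
gpo 0.0188
plate centre mm 501.7 169.7 size 109.6 198.1 ang 0.8
rack centre mm 516.0 -137.4 size 68.0 148.8 ang 10.9
px plate [141 136 135] rack [34 36 37] cap [129 135 134] table [102 108 116]
h1 [0.5461 0.2609]
h2 [0.5486 0.0812]
h3 [0.4583 0.0794]
h4 [0.4568 0.2588]
axle [ 0.5047 -0.0713]
axle [ 0.5273 -0.2056]
```

View pics/cap0.png

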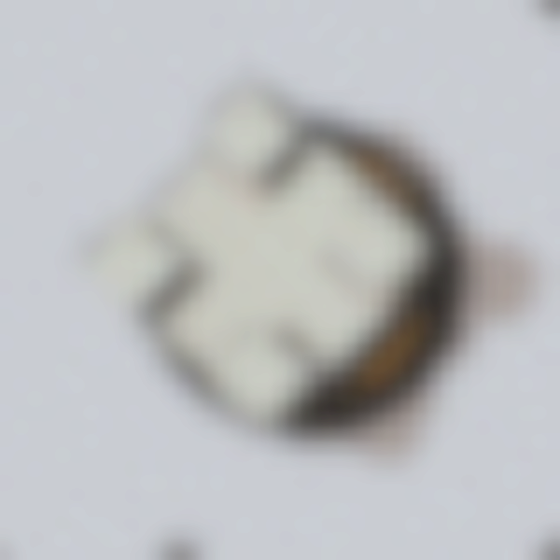

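```bash
python3 -m inch '[[[36.2,-30.7,0,0],[36.2,-30.7,0,0],[36.2,-30.7,0,0],[36.2,-30.7,0,0],[36.2,-30.7,0,0],[36.2,-30.7,0,0],[36.2,-30.7,0,0],[36.2,-30.7,0,0],[36.2,-30.7,0,0],[36.2,-30.7,0,0]]]' -1
python3 -m inch '[[[36.2,-30.7,0,0],[36.2,-30.7,0,0],[36.2,-30.7,0,0],[36.2,-30.7,0,0],[0,0,0,-0.18],[0,0,0,-0.18],[0,0,0,-0.18],[0,0,0,-0.18],[0,0,0,-0.18],[0,0,0,-0.18]]]'
python3 -m inch '[[[0,0,0,-0.18],[0,0,0,-0.18],[0,0,0,-0.18],[0,0,0,-0.18],[0,0,0,-0.185],[0,0,0,0],[0,0,0,0]]]'
```

```text
time: 2.6
tool_pos: [0.42, -0.0501, 0.227]
tool_rot: [3.141, -0.001, 0.42]
contact_force: [-0.3, 0.6, -0.0]
opening: 0.0916
time: 3.85
tool_pos: [0.5016, 0.1196, 0.2267]
tool_rot: [3.142, 0.0, 1.506]
contact_force: [0.2, 0.1, -0.6]
opening: 0.092
time: 4.72
tool_pos: [0.5016, 0.1196, 0.2267]
tool_rot: [3.142, 0.0, 2.401]
contact_force: [-0.6, -0.2, 0.7]
opening: 0.0917
```

```bash
python3 -m inch '[[[0,0,40,0],[0,0,40,0],[0,0,35,0],[0,0,25,0],[0,0,20,0],[0,0,15,0],[0,0,15,0],[0,0,0,0]]]' -0.25
python3 -m inch '[[[0,0,0,0],[0,0,0,0],[0,0,0,0],[0,0,0,0],[0,0,0,0],[0,0,0,0],[0,0,0,0],[0,0,0,0]]]' 1 10
python3 -c "
from h import *
o=observe();print(o['torque'],o['tool_pos'],o['opening'])
c=read_camera('side'); cv2.imwrite('pics/s1.png',cv2.resize(c['img'][220:380,180:380],None,fx=3,fy=3))"
```

```text
time: 5.72
tool_pos: [0.5011, 0.1195, 0.0358]
tool_rot: [-3.14, -0.001, 2.404]
contact_force: [-0.5, 0.5, 0.5]
opening: 0.0577
time: 6.72
tool_pos: [0.5029, 0.1203, 0.0375]
tool_rot: [3.139, 0.002, 2.405]
contact_force: [2.0, 5.2, 1.3]
opening: 0.036
[ 0.77648243 -0.55339188 -0.0624422 ] [0.50291118 0.12025837 0.03751188] 0.03602823725972353
```

View pics/s1.png

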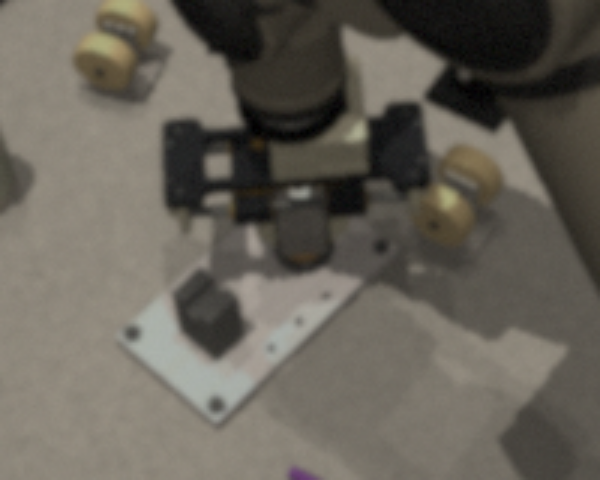

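The grasp is good: opening is 36.0 mm, so the jaws lie flat on the cap. I'll take out the ~2 mm jaw-direction offset, then grip hard.

```bash
python3 -m inch '[[[0,1.8,0,0],[0,0,0,0],[0,0,0,0],[0,0,0,0]]]' 1 55
python3 -c "
from h import *
o=observe();print(o['torque'],o['tool_pos'],o['opening'],o['contact_force'],o['qpos'])"
python3 -m inch '[[[0,0,0,0.06],[0,0,0,0.06],[0,0,0,0]]]'
python3 -c "
from h import *
o=observe();print(o['torque'],o['tool_pos'],o['opening'],o['contact_force'],o['qpos'])"
```

```text
time: 7.28
tool_pos: [0.503, 0.1204, 0.0375]
tool_rot: [-3.141, 0.001, 2.405]
contact_force: [-0.6, -0.8, 6.3]
opening: 0.0355
[-0.28001043  0.02687301 -0.07542025] [0.50300105 0.12043916 0.03747137] 0.03553728784821214 [-0.56261852 -0.81308194  6.31557242] [ 8.73624194e-02  5.60871344e-01  1.77311670e+00 -1.33918968e-03
  8.07096447e-01 -7.46020649e-01]
time: 7.65
tool_pos: [0.5031, 0.1205, 0.0375]
tool_rot: [3.142, 0.001, 2.284]
contact_force: [-0.4, -0.5, 6.2]
opening: 0.0358
[-0.23364795 -0.02548827 -0.05876025] [0.50305645 0.12048888 0.03746472] 0.035795993971307394 [-0.43640903 -0.51774467  6.24769139] [ 8.73871442e-02  5.60906490e-01  1.77306994e+00 -1.19983615e-03
  8.06973071e-01 -6.25270489e-01]
```

```bash
cat > t.py <<'E'
from h import *
o=observe();print('Tz',np.round(o['torque'],3),'yaw',round(o['tool_rot'][2],3),'F',np.round(o['contact_force'],1),'eff6',round(o['joint_efforts'][5],3),'xy',np.round(o['tool_pos'],4))
E
python3 -m inch '[[[0,0,0,0.06],[0,0,0,0.06]]]'>/dev/null; python3 t.py
python3 -m inch '[[[0,0,0,0.06],[0,0,0,0.06]]]'>/dev/null; python3 t.py
python3 -m inch '[[[0,0,0,0.06],[0,0,0,0.06]]]'>/dev/null; python3 t.py
```

```text
Tz [-0.189 -0.06   0.042] yaw 2.163 F [-0.3  0.8  6.1] eff6 -0.584 xy [0.5031 0.1205 0.0375]
Tz [-0.175 -0.101  0.041] yaw 2.043 F [ 0.2 -0.9  5.9] eff6 -0.577 xy [0.5032 0.1206 0.0375]
Tz [-0.12  -0.088  0.076] yaw 1.923 F [-0.8 -0.4  5. ] eff6 -0.577 xy [0.5033 0.1206 0.0375]
```

```bash
python3 -m inch '[[[0,0,0,0.06],[0,0,0,0.06]]]'>/dev/null; python3 t.py
python3 -m inch '[[[0,0,0,0.06],[0,0,0,0.06]]]'>/dev/null; python3 t.py
```

```text
Tz [-0.119 -0.174  0.044] yaw 1.803 F [0.9 0.5 5.9] eff6 -0.577 xy [0.5034 0.1207 0.0375]
Tz [-0.128 -0.179  0.087] yaw 1.683 F [0.6 0.5 5.2] eff6 -0.576 xy [0.5035 0.1207 0.0375]
```

```bash
python3 -m inch '[[[0,0,0,0.08],[0,0,0,0.08],[0,0,0,0.08]]]'>/dev/null; python3 t.py
python3 -m inch '[[[0,0,0,0.08],[0,0,0,0.08]]]'>/dev/null; python3 t.py
python3 -m inch '[[[0,0,0,0.08],[0,0,0,0.08]]]'>/dev/null; python3 t.py
python3 -m inch '[[[0,0,0,0.08],[0,0,0,0.08]]]'>/dev/null; python3 t.py
python3 -m inch '[[[0,0,0,0.08],[0,0,0,0.08]]]'>/dev/null; python3 t.py
```

```text
Tz [-0.073 -0.226  0.028] yaw 1.443 F [ 1.3 -0.1  4.9] eff6 -0.785 xy [0.5036 0.1207 0.0375]
Tz [-0.109 -0.286  0.058] yaw 1.282 F [ 2.4 -0.1  3.8] eff6 -0.785 xy [0.5038 0.1207 0.0375]
Tz [-0.144 -0.362  0.101] yaw 1.122 F [ 2.5 -0.7  4. ] eff6 -0.784 xy [0.5039 0.1206 0.0375]
Tz [-0.225 -0.372  0.067] yaw 0.963 F [ 2.7 -0.4  3.7] eff6 -0.784 xy [0.504  0.1206 0.0375]
Tz [-0.199 -0.394  0.144] yaw 0.802 F [ 3.1 -1.5  3.3] eff6 -0.784 xy [0.5041 0.1205 0.0375]
```

```bash
python3 -m inch '[[[0,0,0,0.06],[0,0,0,0.06]]]'>/dev/null; python3 t.py
python3 -m inch '[[[0,0,0,0.06],[0,0,0,0.06]]]'>/dev/null; python3 t.py
python3 -m inch '[[[0,0,0,0.06],[0,0,0,0.06]]]'>/dev/null; python3 t.py
```

```text
Tz [-0.216 -0.363  0.494] yaw 0.684 F [ 2.7 -2.1  3.2] eff6 -0.112 xy [0.5042 0.1204 0.0375]
Tz [-0.267 -0.38   0.518] yaw 0.564 F [ 3.9 -1.6  3.3] eff6 -0.123 xy [0.5042 0.1204 0.0375]
Tz [-0.363 -0.469  0.546] yaw 0.444 F [ 2.6 -2.8  2.5] eff6 -0.123 xy [0.5043 0.1203 0.0375]
```

The torque jumped to 0.5 N m at yaw ≈0.75, so that is the bite. The square position is at yaw ≈0.013, about 42° past it.

```bash
python3 -m inch '[[[0,0,0,0.08],[0,0,0,0.08],[0,0,0,0.08],[0,0,0,0.08],[0,0,0,0.08],[0,0,0,0.03],[0,0,0,0]]]'; python3 t.py
python3 -m inch '[[[0,0,0,0],[0,0,0,0],[0,0,0,0],[0,0,0,0]]]' -0.25
python3 -m inch '[[[0,0,-15,0],[0,0,-30,0],[0,0,-40,0],[0,0,-40,0],[0,0,-40,0],[0,0,0,0]]]'; python3 t.py
```

```text
time: 11.9
tool_pos: [0.5043, 0.12, 0.0375]
tool_rot: [3.14, -0.003, 0.016]
contact_force: [4.8, -4.9, 3.9]
opening: 0.0362
Tz [-0.555 -0.442  0.346] yaw 0.016 F [ 4.8 -4.9  3.9] eff6 0.463 xy [0.5043 0.12   0.0375]
time: 12.4
tool_pos: [0.5026, 0.121, 0.0366]
tool_rot: [3.142, 0.0, 0.015]
contact_force: [-0.4, 0.7, -0.7]
opening: 0.057
time: 13.15
tool_pos: [0.5046, 0.1212, 0.2059]
tool_rot: [-3.141, -0.008, 0.015]
contact_force: [-0.4, -0.1, -0.4]
opening: 0.057
Tz [-0.044 -0.027 -0.019] yaw 0.015 F [-0.4 -0.1 -0.4] eff6 -0.0 xy [0.5046 0.1212 0.2059]
```

```bash
python3 -m inch '[[[1.4,43.2,0,0],[1.4,43.2,0,0],[1.4,43.2,0,0],[1.4,43.2,0,0],[1.4,43.2,0,0],[1.4,43.2,0,0]]]' -0.3
python3 -m inch '[[[0,0,0,-0.173],[0,0,0,-0.173],[0,0,0,-0.173],[0,0,0,-0.173],[0,0,0,-0.173],[0,0,0,-0.173],[0,0,0,-0.173],[0,0,0,-0.173],[0,0,0,-0.173],[0,0,0,-0.173]]]'
python3 - <<'E'
from h import *
c=read_camera('top'); s=read_camera('side'); print(observe()['tool_pos'])
a=cv2.resize(c['img'][220:285,145:255],(770,455),interpolation=cv2.INTER_CUBIC)
cv2.imwrite('pics/t2.png',cv2.convertScaleAbs(a,alpha=1.4))
cv2.imwrite('pics/s2.png',cv2.resize(s['img'][140:290,280:440],None,fx=4,fy=4,interpolation=cv2.INTER_CUBIC))
E
```

```text
time: 13.9
tool_pos: [0.5144, -0.1393, 0.2012]
tool_rot: [-3.141, 0.001, 0.015]
contact_force: [1.3, 0.2, -0.3]
opening: 0.0597
time: 15.15
tool_pos: [0.5145, -0.1379, 0.2011]
tool_rot: [-3.14, -0.001, 1.75]
contact_force: [-0.4, 0.3, 0.1]
opening: 0.0599
[ 0.51454115 -0.13787144  0.20120771]
```

View pics/t2.png

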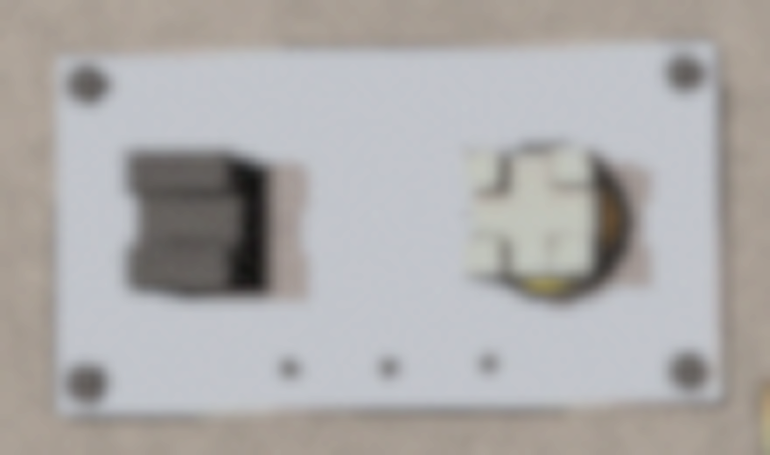

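View pics/s2.png

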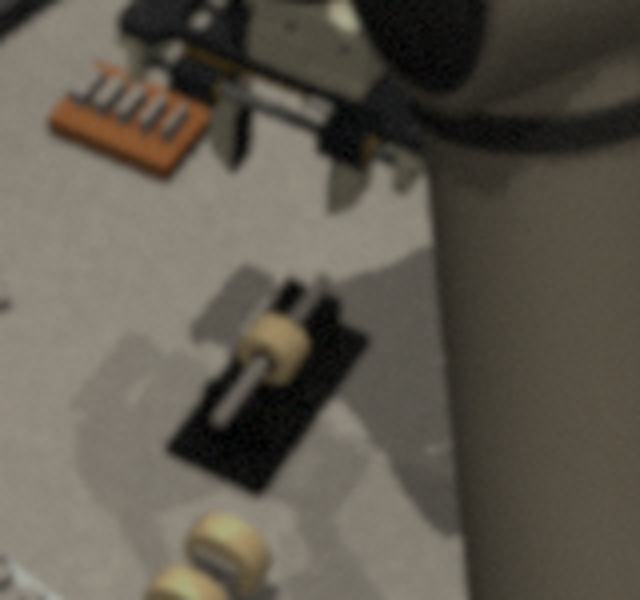

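The cap's slots line up with the saddle's (cap at (215, 530), saddle at (220, 190) in the crop). The roller is undisturbed in the rack. I'll triangulate the wheel from both views.

```bash
python3 - <<'E'
from h import *
im=cv2.imread('pics/top0.png'); 
c=read_camera('top'); s=read_camera('side'); s0=s['img']
def cream(img,r0,r1,c0,c1):
    h=cv2.cvtColor(img,cv2.COLOR_BGR2HSV); m=np.zeros(h.shape[:2],bool); m[r0:r1,c0:c1]=1
    m&=(h[...,0]>8)&(h[...,0]<30)&(h[...,1]>60)&(h[...,2]>80); y,x=np.nonzero(m); return [(y.min()+y.max())/2,(x.min()+x.max())/2],len(y)
pt,n1=cream(im,225,262,330,365); ps,n2=cream(s0,205,245,330,365); print(pt,n1,ps,n2)
(e1,d1),(e2,d2)=ray(c,pt),ray(s,ps)
A=np.stack([d1,-d2],1); t=np.linalg.lstsq(A,e2-e1,rcond=None)[0]; print('tri',e1+d1*t[0],e2+d2*t[1])
print('z.05', onz(c,pt,.052),onz(s,ps,.052))
print('cap proj side',proj(s,[.5035,.12,.07]),'top',proj(c,[.5035,.12,.07]), place_of('side','roller_mid')[:2],place_of('side','cap_top')[:1])
E
```

```text
[np.float64(243.0), np.float64(347.0)] 146 [np.float64(225.0), np.float64(347.5)] 164
tri [ 0.51624992 -0.13758371  0.05599731] [ 0.51814446 -0.13623354  0.05604952]
z.05 [ 0.51655871 -0.13786245  0.052     ] [ 0.52020474 -0.13896792  0.052     ]
cap proj side [np.float64(288.47120758590347), np.float64(279.9883346139529)] top [np.float64(249.55510506332598), np.float64(219.75616922040678)] [{'at': [392.3, 303.4], 'conf': 0.98}, {'at': [227.3, 350.8], 'conf': 0.8}] [{'at': [288.4, 279.0], 'conf': 0.97}]
```

```bash
python3 -m inch '[[[0,3,40,0],[0,0,40,0],[0,0,35,0],[0,0,25,0],[0,0,15,0],[0,0,10,0],[0,0,5,0],[0,0,0,0]]]' -0.3
python3 -m inch '[[[0,0,0,0],[0,0,0,0],[0,0,0,0],[0,0,0,0],[0,0,0,0],[0,0,0,0]]]' 1 6
python3 t.py
```

```text
time: 16.45
tool_pos: [0.5183, -0.1377, 0.032]
tool_rot: [3.141, 0.0, 1.745]
contact_force: [-0.9, -0.3, 0.9]
opening: 0.0596
time: 17.2
tool_pos: [0.5182, -0.1377, 0.032]
tool_rot: [3.141, 0.0, 1.745]
contact_force: [-0.5, 0.7, 5.8]
opening: 0.0397
Tz [ 0.077  0.004 -0.015] yaw 1.745 F [-0.5  0.7  5.8] eff6 -0.02 xy [ 0.5182 -0.1377  0.032 ]
```

```bash
python3 -m inch '[[[0,0,0,0],[0,0,0,0],[0,0,-10,0],[0,0,-20,0],[0,0,-30,0],[0,0,-30,0],[0,0,-30,0],[0,0,0,0],[0,0,0,0]]]' 1 20
python3 - <<'E'
from h import *
s=read_camera('side');c=read_camera('top'); o=observe(); print(o['tool_pos'],o['tool_rot'],o['opening'],o['contact_force'],o['torque'])
tp=o['tool_pos']; print(proj(s,tp))
r,q=[int(v) for v in proj(s,tp)]
cv2.imwrite('pics/s3.png',cv2.resize(s['img'][r-60:r+60,q-70:q+70],None,fx=4,fy=4,interpolation=cv2.INTER_CUBIC))
E
```

```text
time: 18.32
tool_pos: [0.5174, -0.1373, 0.1508]
tool_rot: [-3.14, -0.001, 1.745]
contact_force: [0.0, 0.8, -1.9]
opening: 0.0392
[ 0.51720063 -0.13726031  0.15031449] [-3.13924125e+00 -1.38151473e-03  1.74480420e+00] 0.039489009343684024 [ 1.09143026  0.62687899 -2.10306746] [-0.00980452 -0.09935247  0.01140112]
[np.float64(199.50516124951696), np.float64(349.8612311768179)]
```

View pics/s3.png

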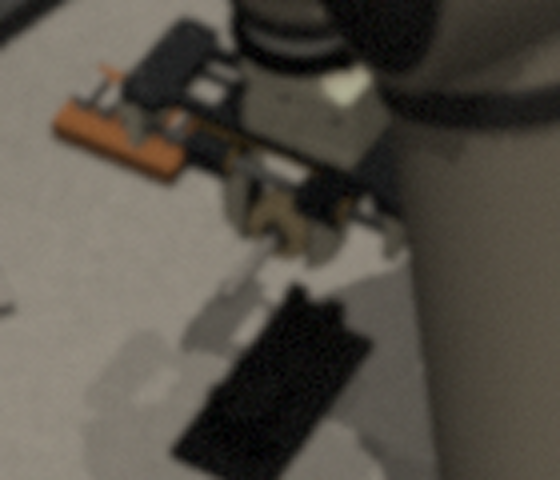

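The roller is held level in the jaws, clear of the rack. Now I carry it to above the nest.

```bash
python3 -m inch '[[[20,2.6,0,0],[40,5.1,0,0],[45,5.7,0,0],[45,5.7,0,0],[45,5.7,0,0],[45,5.7,0,0],[40,5.1,0,0],[25.6,3.3,0,0],[0,0,0,0.08],[0,0,0,0.08]]]'
python3 -m inch '[[[0,0,0,0],[0,0,0,0],[0,0,0,0]]]'; python3 t.py
```

```text
time: 19.68
tool_pos: [0.5022, 0.1716, 0.1509]
tool_rot: [-3.14, 0.0, 1.584]
contact_force: [0.3, 0.1, -1.1]
opening: 0.0395
time: 20.05
tool_pos: [0.5033, 0.1702, 0.1516]
tool_rot: [-3.141, 0.0, 1.586]
contact_force: [0.3, -0.4, -1.2]
opening: 0.0396
Tz [-0.002 -0.095  0.052] yaw 1.586 F [ 0.3 -0.4 -1.2] eff6 -0.01 xy [0.5033 0.1702 0.1516]
```

```bash
python3 -m inch '[[[0,0,20,0],[0,0,25,0],[0,0,20,0],[0,0,15,0],[0,0,8,0],[0,0,0,0],[0,0,0,0]]]'; python3 t.py
python3 - <<'E'
from h import *
s=read_camera('side');c=read_camera('top')
a=cv2.resize(s['img'][250:370,200:340],(560,480),interpolation=cv2.INTER_CUBIC)
b=cv2.resize(c['img'][210:300,140:260],(640,480),interpolation=cv2.INTER_CUBIC)
cv2.imwrite('pics/s4.png',cv2.resize(np.hstack([a,b]),(800,320)))
E
```

```text
time: 20.92
tool_pos: [0.5039, 0.1702, 0.0643]
tool_rot: [3.14, -0.0, 1.585]
contact_force: [0.0, 0.1, -1.1]
opening: 0.0395
Tz [-0.016 -0.096  0.035] yaw 1.585 F [ 0.   0.1 -1.1] eff6 -0.001 xy [0.5039 0.1702 0.0643]
```

View pics/s4.png

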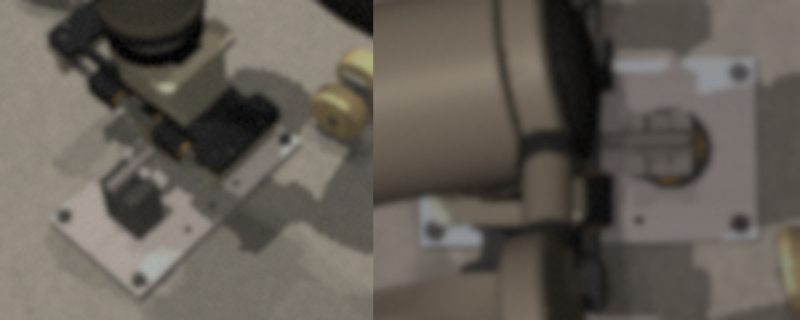

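The axle is over both slots: across the cap's middle in the top view and above the saddle slot in the side view. I'll lower slowly, watching the force.

```bash
python3 -m inch '[[[0,-0.6,3,0],[0,0,3,0],[0,0,3,0],[0,0,2,0]]]';python3 t.py; python3 -m inch '[[[0,0,2,0],[0,0,2,0],[0,0,1,0],[0,0,0,0]]]'; python3 t.py
```

```text
time: 21.52
tool_pos: [0.5027, 0.1701, 0.0524]
tool_rot: [-3.141, 0.0, 1.585]
contact_force: [-0.1, 0.5, -2.8]
opening: 0.0393
Tz [ 0.016 -0.055  0.02 ] yaw 1.585 F [-0.1  0.5 -2.8] eff6 -0.0 xy [0.5027 0.1701 0.0524]
time: 22.02
tool_pos: [0.5028, 0.1701, 0.0476]
tool_rot: [-3.141, 0.0, 1.585]
contact_force: [-0.9, -0.9, -1.2]
opening: 0.0398
Tz [-0.038 -0.08  -0.053] yaw 1.585 F [-0.9 -0.9 -1.2] eff6 0.0 xy [0.5028 0.1701 0.0476]
```

```bash
python3 -m inch '[[[0,0,1,0],[0,0,0.5,0],[0,0,0,0]]]';python3 t.py; python3 -m inch '[[[0,0,0.5,0],[0,0,0,0]]]'; python3 t.py;  python3 -m inch '[[[0,0,0.5,0],[0,0,0,0]]]'; python3 t.py
```

```text
time: 22.4
tool_pos: [0.5028, 0.1701, 0.0462]
tool_rot: [-3.142, 0.0, 1.585]
contact_force: [-0.5, 0.1, -2.1]
opening: 0.0396
Tz [-0.016 -0.09   0.009] yaw 1.585 F [-0.5  0.1 -2.1] eff6 -0.0 xy [0.5028 0.1701 0.0462]
time: 22.65
tool_pos: [0.5028, 0.1701, 0.0457]
tool_rot: [-3.142, 0.0, 1.585]
contact_force: [0.3, -0.5, -0.8]
opening: 0.0397
Tz [-0.011 -0.132 -0.016] yaw 1.585 F [ 0.3 -0.5 -0.8] eff6 0.0 xy [0.5028 0.1701 0.0457]
time: 22.9
tool_pos: [0.5028, 0.1701, 0.0452]
tool_rot: [3.142, 0.0, 1.585]
contact_force: [-0.3, 0.2, -1.4]
opening: 0.0396
Tz [ 0.022 -0.092  0.008] yaw 1.585 F [-0.3  0.2 -1.4] eff6 0.0 xy [0.5028 0.1701 0.0452]
```

```bash
python3 -m inch '[[[0,0,0.5,0],[0,0,0,0]]]'>/dev/null; python3 t.py;  python3 -m inch '[[[0,0,0.5,0],[0,0,0,0]]]'>/dev/null; python3 t.py
```

```text
Tz [-0.106  0.193 -0.008] yaw 1.585 F [-1.4 -0.8  3.9] eff6 0.008 xy [0.5029 0.1701 0.0451]
Tz [-0.111  0.392  0.014] yaw 1.585 F [-3.4 -0.1  9.8] eff6 0.015 xy [0.5029 0.1701 0.045 ]
```

```bash
python3 -m inch '[[[0,0,-0.7,0],[0,0,0,0]]]' 1 4; python3 t.py; python3 -m inch '[[[0,0,0,0],[0,0,0,0],[0,0,0,0],[0,0,0,0]]]' -0.2; python3 t.py; python3 -m inch '[[[0,0,-8,0],[0,0,-15,0],[0,0,-30,0],[0,0,-45,0],[0,0,-50,0]]]'
python3 -m inch '[[[0,-40,0,0],[-40,-40,0,0],[-50,-30,0,0],[-50,0,0,0],[-50,0,0,0],[-50,0,0,0],[-50,0,0,0],[0,0,0,0]]]'
python3 - <<'E'
from h import *
s=read_camera('side');c=read_camera('top')
for cam,k in (('side',s),('top',c)): print([(r['at'],r['conf'],onz(k,r['at'],.063)) for r in place_of(cam,'roller_mid')[:3]])
a=cv2.resize(s['img'][250:370,200:340],(560,480),interpolation=cv2.INTER_CUBIC)
b=cv2.resize(c['img'][210:300,140:260],(640,480),interpolation=cv2.INTER_CUBIC)
cv2.imwrite('pics/s5.png',cv2.resize(cv2.convertScaleAbs(np.hstack([a,b]),alpha=1.3),(800,320)))
n=np.array([.5029,.170,.063]); print('nest proj top',proj(c,n))
E
```

```text
time: 23.65
tool_pos: [0.5029, 0.1701, 0.045]
tool_rot: [3.141, 0.0, 1.585]
contact_force: [-1.5, 0.5, 3.2]
opening: 0.04
Tz [-0.104  0.058 -0.004] yaw 1.585 F [-1.5  0.5  3.2] eff6 0.002 xy [0.5029 0.1701 0.045 ]
time: 24.15
tool_pos: [0.5028, 0.1701, 0.0448]
tool_rot: [-3.142, 0.0, 1.585]
contact_force: [0.7, -0.0, -0.1]
opening: 0.0551
Tz [-0.024 -0.098  0.015] yaw 1.585 F [ 0.7 -0.  -0.1] eff6 -0.0 xy [0.5028 0.1701 0.0448]
time: 24.78
tool_pos: [0.5025, 0.1701, 0.1952]
tool_rot: [3.141, 0.0, 1.585]
contact_force: [0.6, -0.9, 0.1]
opening: 0.0553
time: 25.78
tool_pos: [0.3971, -0.1242, 0.194]
tool_rot: [3.14, 0.002, 1.58]
contact_force: [0.4, 0.9, -0.5]
opening: 0.0551
[([390.4, 303.8], 0.74, array([0.3006726 , 0.25899347, 0.063     ])), ([304.0, 263.8], 0.61, array([0.50480701, 0.17067701, 0.063     ]))]
[([252.0, 195.6], 0.66, array([0.4993264 , 0.16967519, 0.063     ])), ([344.6, 158.2], 0.62, array([0.31501138, 0.24191749, 0.063     ]))]
nest proj top [np.float64(250.23723155802722), np.float64(195.45723223338234)]
```

View pics/s5.png

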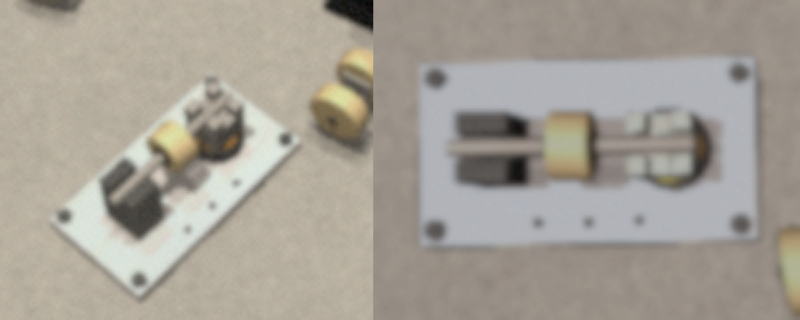

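The roller lies in both slots, with the wheel at (145, 568) midway along and the axle parallel to the plate. The cap is still square and the arm is clear, so I'm handing in.

```bash
python3 -c "
from cell import *
print(hand_in())"
```

```text
the job is handed in; nothing more can be done
None
```

The cap is screwed to its first square position after the bite and the roller lies in the slots of cap and saddle. The job was handed in at about 26 s of robot time.

- **Cap:** The torque rose from about 0.05 to 0.5 N m after roughly 95° of clockwise turn, which is the bite. I carried on about 42° to the first square position and let go. The next top picture showed its slots in line with the saddle's.
- **Roller:** I lifted it from the black rack by its wheel and lowered it into the slots. The wrist reading went from about -1 N to 10 N at the lowest point, then I backed off and released.
- **Last checks:** In the final pictures the axle lies in both slots, with the wheel midway to within about 1 mm, and the arm is clear. The height fits too: contact came at the expected 63 mm.
- **Where measurements disagreed:** The two camera views of the roller's sideways position differ by about 5 mm (x 0.499 from the top, 0.505 from the side). The expected 0.503 lies between them, and the slots limit the axle to about ±2 mm.
- **Not measured:** I did not re-measure the bystanders. One caster shows in the final pictures and looks unmoved, and I felt no unexpected contact.

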